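# Nudge the ribbon reel home up the gutter and shut the keeper

### The job

With a fingertip, push the ribbon reel that stands in the sloped gutter up the slope and over the crest, so that it rests in the dip against the end stop and does not roll back. Then push the open keeper arm round until it lies fully shut across the gutter behind the reel, and leave both there. Only push: do not lift the reel or take it out of the gutter, and leave the other things on the table where they are.

Things in the scene. Friction and masses are not known exactly. Their poses are not given: they have to be found in the camera images.
- gutter: Fixed aluminium gutter with plywood ends, 320 mm long, 68 wide; place and heading vary. Origin on the table under its middle; x uphill to the stop, y left looking uphill, z up. Floor height: level 12 mm from x = -165 to -75 (the foot), rising to 32 at the crest (x = 65), then falling to 16 at the stop (x = 140).
- crest (a point): Middle of the gutter's crest, on its floor, 32 mm above the table. The floor is 56 mm wide between walls 6 mm thick that stand 14 mm above it all along. At the foot end (x = -168 mm) a lip stands 20 mm above the table.
- stop (a point): Middle of the end stop's downhill face, at mid-height; the stop's top is 62 mm above the table. A reel at home touches this face with its centre 32 mm downhill of it and about 57 mm above the table.
- reel_center (a point): Centre of the ribbon reel (loose, about 0.12 kg) standing on its rims at the gutter's foot, axle across the gutter, free to roll; left on the slope it rolls back. Smooth plastic flanges 64 mm in diameter, 4 thick, 50 mm over both; between them ribbon 42 mm wide wound to 52 mm diameter. The centre is 32 mm above the floor under it.
- keeper (a joint): Angle of the keeper arm (rad): 0 is fully shut (its limit), straight across the gutter behind a reel at home. It grows as the arm opens towards the foot: at 1.57 it points downhill, parallel to the gutter; beyond that, away from the gutter. Starts open (1.65 to 2.3), stays where left; about 1 N at its tip moves it.
- keeper_pivot (a point): The keeper arm's upright pivot, on a steel post on the gutter's left side (x = 67, y = 45 mm in the gutter's frame); at mid-height of the arm, 63 mm above the table.
- keeper_tip (a point): Free end of the keeper arm, at mid-height, 95 mm from the pivot. The arm is an aluminium flat 8 mm thick and 26 mm tall, its underside 50 mm above the table: it passes over the gutter's walls.
- spare_reel: Bystander, leave alone: spare reel of the same kind, lying flat on the table beside the gutter, 64 mm across, 50 mm tall; origin at its underside.
- thread_spool: Bystander, leave alone: thread spool standing beside the gutter, 26 mm across, 50 mm tall; origin at its underside.
- dish_a: Bystander, leave alone: clear bead dish, 44 mm across, 14 mm tall; origin at its underside.
- dish_b: Bystander, leave alone: second clear bead dish, 44 mm across, 14 mm tall; origin at its underside.
- screwdriver: Bystander, leave alone: screwdriver lying on the table, 190 mm long; origin at its underside.
- caliper: Bystander, leave alone: steel caliper lying on the table, 200 mm long, at most 14 mm tall; origin at its underside.
- reel: The same ribbon reel as a body; its origin is the reel's centre and its y axis is the axle.
Mind the look-alikes: they are no part of the job. Leave any purple or red look-alike of the reel alone.

How it is judged (in metres and radians):
On the way, in this order (a step that is already met when the one before it is completed fails the run):
1. the reel rests in the dip against the end stop while the keeper arm is still open (x of reel_center in the frame of gutter between 0.102 and 0.112 m and y of reel_center in the frame of gutter between -0.012 and 0.012 m and z of reel_center in the frame of gutter between 0.04 and 0.064 m and linear speed of reel below 0.03 m/s and value of joint keeper above 1 rad), for 0.2 s.
2. the keeper arm is shut behind the reel (x of reel_center in the frame of gutter between 0.102 and 0.112 m and y of reel_center in the frame of gutter between -0.012 and 0.012 m and z of reel_center in the frame of gutter between 0.04 and 0.064 m and value of joint keeper below 0.1 rad), for 0.2 s.
At the end, for the whole second after the job is handed in: The reel is at rest on its rims in the dip with its centre at x = 102 to 112 mm in the gutter's frame (touching the stop within about 5 mm), and the keeper arm is within 0.1 rad of fully shut (all of step 2 and linear speed of reel below 0.02 m/s and angle between the y axis of reel_center and the y axis of gutter, either way round below 0.2 rad).
It fails at once if the reel is lifted off the gutter's floor (by more than about 15 mm) or taken out of the gutter (z of reel_center in the frame of gutter above 0.08 m or (x of reel_center in the frame of gutter below -0.06 m and z of reel_center in the frame of gutter above 0.062 m) or (x of reel_center in the frame of gutter below 0 m and z of reel_center in the frame of gutter above 0.072 m) or y of reel_center in the frame of gutter above 0.015 m or y of reel_center in the frame of gutter below -0.015 m or x of reel_center in the frame of gutter below -0.15 m or x of reel_center in the frame of gutter above 0.13 m).
It fails at once if another thing on the table (spare reel, thread spool, dish, screwdriver, caliper) is moved by more than 30 mm (distance of any of spare_reel, thread_spool, dish_a, dish_b, screwdriver, caliper from where it was at the start of the episode above 0.03 m).
It also fails if it takes over 58 s, if anything falls off the work surface, if the arm or the gripper's body presses on something with over 40 N, if the wrist force passes 120 N, or if a joint passes its speed limit or range.

### The arm

A 6-joint arm with a two-finger parallel gripper is mounted at the origin on the work surface. World frame = base frame: x ahead of the robot, y to its left, z up, the work surface at z = 0. Lengths are in m, angles in degrees, forces in N, time in s.
With the tool pointing down it reaches from about 0.4 to 0.925 m from the base axis. Payload 12.5 kg.
Tool frame: the origin (TCP) lies between the finger pads; the fingertips stand 25 mm ahead of it and the grasp point (between the pads) lies 6 mm ahead of it; z points along the fingers, x is the direction in which the jaws open and shut, and the axes are right-handed (so a half turn about z gives the same grasp; the last joint's range is limited). The gripper opens to 95 mm and grips with 3 to 60 N. Pads are 20 mm wide; open, the fingers measure 119 mm over their backs; the gripper's body (75 mm by 180 mm) begins 59 mm behind the grasp point.
Start: joints at [62.705, 28.126, 89.318, -0, 62.55, -6.05], TCP at [0.226, 0.583, 0.24] pointing down, gripper open.
Joint ranges: [-177.58, 177.58], [-47.91, 125.51], [2.72, 160], [-65.01, 245.01], [3.68, 167.84], [-153.87, 153.87]. Speed limits (degrees/s): [127.2, 127.2, 159.86, 180, 180, 180].

### API

Orientations are given as a 3x3 rotation matrix whose columns are the frame's x, y, z axes.
In Python, from workcell import ctrl gives the robot as it stands.
- The arm moves only by the tool carry_out, never from a script. Its argument "increments" is text: rows parted by semicolons, each of 6 numbers parted by spaces: the shift along the tool's x, y, z in mm, then the turn, a rotation vector about the tool's x, y, z in degrees. A call has 1 to 8 rows; each row is the pose to reach, as a shift and turn from the pose commanded when the call began, along the tool's axes at that moment; what a row does not reach only later rows make up. A row lasts 1/12 s, in which the tool goes at most 41.7 mm and 7.16 degrees, less where a joint would pass 70% of its speed; a pose out of reach is approached as far as the arm can. A call with a gripper value outside its range is refused whole. "hand" is the opening, from -1 (shut) to 1 (fully open), set as the call begins (left out, the last holds). The fingers move at their own pace and stop on an object; "squeeze" is the grip in N (left out, the last holds). Time passes only in rows, so rows that repeat a pose let the fingers close. It gives the time, the measured TCP pose, the force and the opening at its end, in the units of the state.
- ctrl.read_state(): the state, without advancing time (a new reading comes with each control period).
- ctrl.snapshot(name): name is "scene" or "top" or "wrist"; returns a dict with "frame" (420x560x3 uint8, red, green, blue), "fx", "fy", "cx", "cy" (pixels), "k1" (the pictures are not rectified: a ray, as slopes to the right and down, at radius r is drawn at 1 + k1 r^2 times it, then the intrinsics apply), "position" and "attitude" of the camera in the world. Camera axes: x right, y up, looking along -z (the intrinsics and any distortion apply to the point x, -y, -z); pixel columns grow to the right and rows downward; lengths in m; the calibration is good to about 2 mm. A picture is of the moment at which its call begins. There is no depth.
- ctrl.job_done(): hands the job in, once; it reports no verdict.
Trained networks look in a picture, given as the dict that the camera call returned (one of the last four; its "shot" number tells which), for a name from the list of things; names that differ only in an ending like _2 or _b are one class to them, and where a whole thing is asked for, a point or a joint stands for the part that bears it (a point fixed in the world has none). Each returns a list of dicts, best first, with "conf" (0 to 1); they miss things now and then, are a little off and sometimes report something else, mostly with a low value. They report only what shows in the picture. A call takes as long as a camera call. They do not tell look-alikes from the thing itself.
- ctrl.recognise(query, picture): "centre" ([x, y, z] in m, in world coordinates, good to about 4 mm: the middle of the surface that is visible of it).
- ctrl.regions_of(query, picture): "mask" (420x560 bool, what is visible of it).
The state is a dict: "time_s": time; "joint_pos": joint angles; "qvel": joint speeds; "joint_efforts": joint torques, N m; "tcp_pos": TCP position; "eef_rot": TCP orientation; "force": force on the tool from outside, world axes, zero at the start; "moment": the same for the moment, N m; "width": opening from 0.0 (shut) to 1.0 (fully open).
Only numpy, scipy, OpenCV 4.12 (cv2) and the standard library are available. Lean on these libraries where they do the work, as an engineer would, in place of code of your own. Each camera call takes 0.05 s, during which the arm holds its last target.

## Working session

There is one attempt and no reset: what is moved stays moved. The work goes in short steps, Python scripts to look and compute and a tool call to move; the robot and the scene stay as the last step left them, time stands still between calls to the robot, and variables do not carry over. Pictures are saved under pics/ and viewed, and the job is handed in when it is done.

Besides the shell and the picture viewer there is one more tool, called after ">>>" by a JSON object that holds its "api" and its "payload". carry_out: Moves the arm, as the interface text tells. Its arguments: {"type":"object","properties":{"increments":{"type":"string"},"hand":{"type":"number"},"squeeze":{"type":"number"}},"required":["increments"]}

```bash
mkdir -p pics; ls
cat > h.py <<'E'
import numpy as np, cv2
from workcell import ctrl
def snap(n,f=None):
    p=ctrl.snapshot(n)
    if f: cv2.imwrite('pics/'+f,p['frame'][:,:,::-1])
    return p
def proj(p,X):
    X=np.atleast_2d(X); R=np.array(p['attitude']); c=(X-np.array(p['position']))@R
    a=c[:,0]/-c[:,2]; b=-c[:,1]/-c[:,2]; s=1+p['k1']*(a*a+b*b)
    return np.c_[p['fx']*a*s+p['cx'],p['fy']*b*s+p['cy']]
def ray(p,u,v):
    x=(u-p['cx'])/p['fx'];y=(v-p['cy'])/p['fy'];a,b=x,y
    for _ in range(30):
        s=1+p['k1']*(a*a+b*b);a,b=x/s,y/s
    return np.array(p['position']),np.array(p['attitude'])@np.array([a,-b,-1.])
def atz(p,u,v,z):
    o,d=ray(p,u,v);return o+d*(z-o[2])/d[2]
E
python3 - <<'E'
from h import *
for n in ['scene','top','wrist']:
    p=snap(n,n+'0.png'); print(n,p['position'],p['fx'],p['k1'],p['shot'],np.array(p['attitude']).round(3).tolist())
    for q in ['gutter','reel','keeper','keeper_tip','keeper_pivot','reel_center','crest','stop','spare_reel','thread_spool']:
        print(' ',q,[(round(d['conf'],2),np.round(d['centre'],3).tolist(),proj(p,d['centre'])[0].round().tolist()) for d in ctrl.recognise(q,p)[:3]])
s=ctrl.read_state();print(s)
E
```

```text
pics
scene [1.12214532 0.28787834 0.50437221] 381.33851749749783 -0.07994078371891106 1 [[-0.503, -0.438, 0.745], [0.864, -0.272, 0.423], [0.017, 0.857, 0.515]]
  gutter [(0.97, [0.558, -0.039, 0.032], [276.0, 239.0])]
  reel [(0.83, [0.471, -0.33, 0.037], [197.0, 186.0]), (0.77, [0.344, -0.212, 0.041], [262.0, 177.0]), (0.72, [0.567, -0.189, 0.055], [216.0, 212.0])]
  keeper [(0.79, [0.512, -0.047, 0.069], [284.0, 213.0])]
  keeper_tip [(0.62, [0.514, -0.049, 0.064], [283.0, 215.0])]
  keeper_pivot [(0.61, [0.515, -0.051, 0.064], [282.0, 215.0])]
  reel_center [(0.84, [0.468, -0.328, 0.043], [198.0, 184.0]), (0.77, [0.341, -0.222, 0.042], [259.0, 175.0]), (0.61, [0.569, -0.184, 0.054], [218.0, 213.0])]
  crest [(0.62, [0.557, -0.035, 0.03], [278.0, 240.0])]
  stop [(0.9, [0.554, -0.035, 0.029], [279.0, 240.0])]
  spare_reel [(0.66, [0.668, -0.028, 0.048], [252.0, 264.0])]
  thread_spool [(0.63, [0.645, -0.109, 0.034], [224.0, 249.0])]
top [ 0.3466881  -0.05442119  1.13006801] 507.3032841370938 -0.07388563431072573 2 [[-0.007, 0.986, -0.164], [-1.0, -0.007, 0.002], [0.001, 0.164, 0.9
[... 1348 characters left out ...]
93177341e+01, -1.07015806e-03,
        6.25505403e+01, -6.05011744e+00]), 'qvel': array([ 0.08471156, -0.0324386 ,  0.02793436, -0.04760911,  0.03416327,
        0.01499289]), 'joint_efforts': array([-1.37819126e-03, -6.12462187e+01, -2.58425653e+01,  6.92530442e-02,
        4.46093862e-02, -1.83751706e-05]), 'tcp_pos': array([0.22646997, 0.58254442, 0.23965946]), 'eef_rot': array([[ 3.62364055e-01,  9.32036635e-01,  5.25590235e-05],
       [ 9.32036633e-01, -3.62364058e-01,  6.57049083e-05],
       [ 8.02848827e-05,  2.51778383e-05, -9.99999996e-01]]), 'force': array([0.0691931 , 0.43486377, 0.37777145]), 'moment': array([-0.05496503, -0.04403096, -0.05566462]), 'width': 0.9969296660266292}
```

View pics/scene0.png

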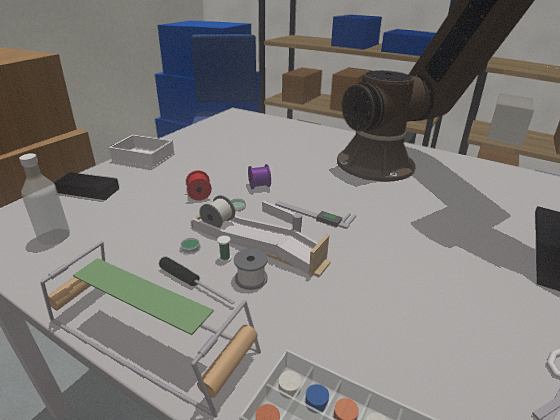

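View pics/top0.png

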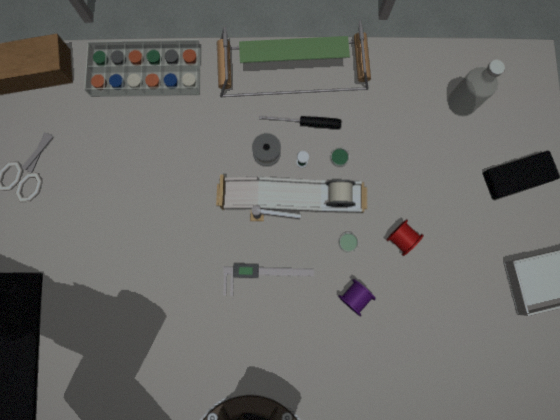

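The white-ribboned reel with grey flanges at top (340,193) / scene (217,212) is the only one in the gutter. The red reel at (405,237), the purple one at (356,296) and the grey one lying flat at (266,149) are look-alikes or the spare. I'll confirm in enlarged crops.

Run:
```python
from h import *
p=snap('top');c=p['frame'][165:230,205:380,::-1];cv2.imwrite('pics/c1.png',cv2.resize(c,None,fx=4.5,fy=4.5,interpolation=cv2.INTER_CUBIC))
p=snap('scene');c=p['frame'][180:285,180:345,::-1];cv2.imwrite('pics/c2.png',cv2.resize(c,None,fx=4.8,fy=4.8,interpolation=cv2.INTER_CUBIC))
```

```text
(no output)
```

View pics/c1.png

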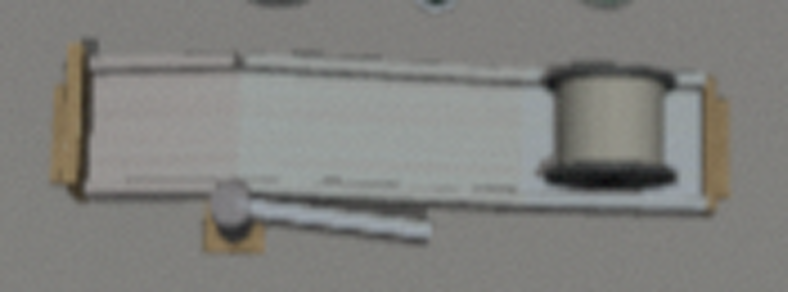

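View pics/c2.png

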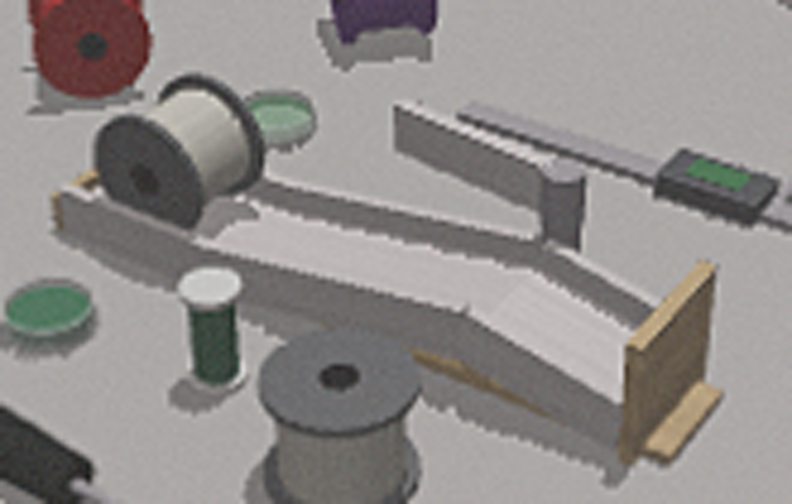

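```bash
cat > fit.py <<'E'
from h import *
from scipy.optimize import least_squares
pt=snap('top');ps=snap('scene')
T=lambda u,v:(u/4.5+205,v/4.5+165); S=lambda u,v:(u/4.8+180,v/4.8+180)
C=[(pt,(65,-31,46),T(238,60)),(pt,(140,-31,30),T(93,62)),(pt,(140,34,30),T(85,195)),(pt,(-165,34,26),T(710,211)),(pt,(-165,-31,26),T(702,78)),
(ps,(65,-34,46),S(465,310)),(ps,(140,-34,62),S(628,347)),(ps,(-165,-34,26),S(64,190)),(ps,(65,31,46),S(548,240)),(pt,(65,28,32),T(240,182))]
G=lambda q,X:np.c_[np.array(X)[:,:2]/1e3@np.array([[np.cos(q[2]),np.sin(q[2])],[-np.sin(q[2]),np.cos(q[2])]])+q[:2],np.array(X)[:,2]/1e3]
f=lambda q:np.concatenate([proj(p,G(q,[X]))[0]-np.array(t) for p,X,t in C])
r=least_squares(f,[.55,-.07,1.57],loss='soft_l1')
q=r.x;print(q,np.degrees(q[2]));print(f(q).reshape(-1,2).round(1).tolist())
np.save('q.npy',q)
# keeper: fit angle
def tip(a,z=63,L=95): 
    return (67-L*np.sin(a),45-L*np.cos(a),z)
for a in (1.57,1.65,1.7,1.8,1.9): print(a,[((proj(pt,G(q,[tip(a,76)]))[0]-[205,165])*4.5).round().tolist(),((proj(ps,G(q,[tip(a,76)]))[0]-[180,180])*4.8).round().tolist()])
print('pivot',((proj(pt,G(q,[(67,45,76)]))[0]-[205,165])*4.5).round().tolist(),((proj(ps,G(q,[(67,45,76)]))[0]-[180,180])*4.8).round().tolist())
inv=lambda P:(np.array(P[:2])-q[:2])@np.array([[np.cos(q[2]),-np.sin(q[2])],[np.sin(q[2]),np.cos(q[2])]])*1e3
for x in (-130,-120,-110,-100): print(x,((proj(pt,G(q,[(x,0,70)]))[0]-[205,165])*4.5).round().tolist(),((proj(ps,G(q,[(x,-25,44)]))[0]-[180,180])*4.8).round().tolist())
for X in [(-168,0,20),(0,0,0),(140,0,47),(108,0,57),(67,45,63)]: print(X,G(q,[X]).round(4).tolist())
for n in ['spare_reel','thread_spool','dish_a','screwdriver','caliper','reel']:
    for p in (pt,ps): print(n,[(round(d['conf'],2),inv(d['centre']).round().tolist(),round(d['centre'][2],3)) for d in ctrl.recognise(n,p)[:3]])
E
python3 fit.py
```

```text
[ 0.55575549 -0.08278074  1.54115646] 88.3017609187671
[[-0.1, 0.0], [-1.4, 0.4], [-0.8, -0.2], [-1.3, -0.4], [0.3, 0.4], [-0.4, 0.4], [-0.7, -1.1], [-1.4, -0.7], [-1.4, -0.5], [-1.1, 0.6]]
1.57 [[430.0, 209.0], [385.0, 107.0]]
1.65 [[429.0, 226.0], [395.0, 100.0]]
1.7 [[428.0, 236.0], [401.0, 96.0]]
1.8 [[424.0, 255.0], [415.0, 89.0]]
1.9 [[418.0, 275.0], [431.0, 83.0]]
pivot [227.0, 205.0] [564.0, 168.0]
-130 [646.0, 123.0] [122.0, 168.0]
-120 [625.0, 122.0] [138.0, 174.0]
-110 [604.0, 122.0] [154.0, 181.0]
-100 [582.0, 121.0] [171.0, 187.0]
(-168, 0, 20) [[0.5508, -0.2507, 0.02]]
(0, 0, 0) [[0.5558, -0.0828, 0.0]]
(140, 0, 47) [[0.5599, 0.0572, 0.047]]
(108, 0, 57) [[0.559, 0.0252, 0.057]]
(67, 45, 63) [[0.5128, -0.0145, 0.063]]
spare_reel [(0.97, [44.0, -95.0], 0.049)]
spare_reel [(0.74, [57.0, -111.0], 0.047)]
thread_spool [(0.73, [-33.0, -76.0], 0.05), (0.63, [25.0, 52.0], 0.075)]
thread_spool [(0.74, [-25.0, -90.0], 0.034), (0.45, [45.0, 0.0], 0.028)]
dish_a [(0.67, [-117.0, -93.0], 0.006), (0.52, [-138.0, 100.0], 0.01)]
dish_a [(0.78, [-114.0, -93.0], 0.012), (0.47, [-129.0, 102.0], 0.002), (0.18, [31.0, 44.0], 0.066)]
screwdriver [(0.87, [-63.0, -171.0], 0.024)]
screwdriver [(0.83, [-54.0, -186.0], 0.018)]
caliper [(0.76, [69.0, 171.0], 0.004), (0.57, [-121.0, -91.0], 0.009)]
caliper [(0.79, [76.0, 165.0], 0.007)]
reel [(0.92, [-147.0, 221.0], 0.055), (0.88, [-252.0, 92.0], 0.055), (0.87, [-113.0, 4.0], 0.067)]
reel [(0.95, [-138.0, 208.0], 0.038), (0.72, [-106.0, -15.0], 0.053), (0.65, [-249.0, 79.0], 0.04)]
```

>>> {"api": "carry_out", "payload": {"increments": "-258 394 0 0 0 -19.5;-258 394 0 0 0 -19.5;-258 394 0 0 0 -19.5;-258 394 0 0 0 -19.5;-258 394 0 0 0 -19.5;-258 394 0 0 0 -19.5;-258 394 0 0 0 -19.5;-258 394 0 0 0 -19.5", "hand": -1, "squeeze": 20}}

```text
time_s: 3.12
tcp_pos: [0.4197, 0.3114, 0.2399]
eef_rot: [[0.03, 1.0, 0.0], [1.0, -0.03, 0.0], [0.0, 0.0, -1.0]]
force: [1.0, 0.7, -0.5]
width: 0.495
```

```bash
cat > g.py <<'E'
from h import *
q=np.load('q.npy')
def W(X):
    X=np.array(X,float);c,s=np.cos(q[2]),np.sin(q[2])
    return np.array([q[0]+(c*X[0]-s*X[1])/1e3,q[1]+(s*X[0]+c*X[1])/1e3,X[2]/1e3])
def inv(P):
    c,s=np.cos(q[2]),np.sin(q[2]);d=(np.array(P)[:2]-q[:2])*1e3
    return np.array([c*d[0]+s*d[1],-s*d[0]+c*d[1],P[2]*1e3])
def inc(X):  # gutter-frame TIP position -> tool increment mm
    s=ctrl.read_state();t=W(X);t[2]+=.025
    return (np.array(s['eef_rot']).T@(t-s['tcp_pos'])*1e3).round(1).tolist()
def st():
    s=ctrl.read_state();R=np.array(s['eef_rot']);p=inv(s['tcp_pos']);p[2]-=25
    print('t',round(s['time_s'],2),'tip in gutter',p.round(1),'head',np.degrees(np.arctan2(R[1,0],R[0,0])).round(2),'want',np.degrees(q[2]).round(2),'F',np.round(s['force'],1),'w',round(s['width'],3),'z',R[:,2].round(3),'j',np.round(s['joint_pos'],0))
E
python3 -c "
from g import *
st();print(inc([-166,0,120]))"
```

```text
t 3.12 tip in gutter [390.  147.7 214.9] head 88.27 want 88.3 F [ 1.   0.7 -0.5] w 0.495 z [ 0.  0. -1.] j [ 29.  20. 104.   0.  57. -59.]
[-556.0, 148.0, 94.8]
```

>>> {"api": "carry_out", "payload": {"increments": "-556 148 0 0 0 0;-556 148 0 0 0 0;-556 148 0 0 0 0;-556 148 0 0 0 0;-556 148 0 0 0 0;-556 148 0 0 0 0;-556 148 0 0 0 0;-556 148 0 0 0 0"}}

```text
time_s: 3.78
tcp_pos: [0.4948, -0.0135, 0.2399]
eef_rot: [[0.031, 1.0, 0.001], [1.0, -0.031, 0.0], [0.0, 0.001, -1.0]]
force: [1.6, 1.0, 0.1]
width: 0.01
```

```bash
python3 -c "
from g import *
st();print(inc([-166,0,150]))"
```

```text
t 3.78 tip in gutter [ 67.5  62.9 214.9] head 88.25 want 88.3 F [1.6 1.  0.1] w 0.01 z [ 0.001  0.    -1.   ] j [ -9.  18. 107.   0.  55. -97.]
[-233.4, 63.1, 64.9]
```

>>> {"api": "carry_out", "payload": {"increments": "-233 63 0 0 0 0;-233 63 0 0 0 0;-233 63 0 0 0 0;-233 63 0 0 0 0;-233 63 0 0 0 0;-233 63 0 0 0 0;-233 63 60 0 0 0;-233 63 60 0 0 0"}}

```text
time_s: 4.45
tcp_pos: [0.5499, -0.2478, 0.1767]
eef_rot: [[0.033, 0.999, -0.001], [0.999, -0.033, 0.001], [0.001, -0.001, -1.0]]
force: [-0.3, 1.2, -1.1]
width: 0.006
```

```bash
python3 -c "
from g import *
st();print(inc([-166,0,34]))
p=snap('wrist','w1.png');print([(round(d['conf'],2),inv(d['centre']).round()) for d in ctrl.recognise('reel',p)])
p=snap('scene')
c=p['frame'][100:285,140:345,::-1];cv2.imwrite('pics/c3.png',cv2.resize(c,None,fx=3.2,fy=3.2,interpolation=cv2.INTER_CUBIC))"
```

```text
t 4.45 tip in gutter [-165.2    1.   151.7] head 88.1 want 88.3 F [-0.3  1.2 -1.1] w 0.006 z [-0.001  0.001 -1.   ] j [ -31.   30.   96.    0.   53. -119.]
[-0.9, 1.1, 117.7]
[(0.71, array([-117.,    2.,   64.])), (0.68, array([-252.,   88.,   54.]))]
```

View pics/w1.png

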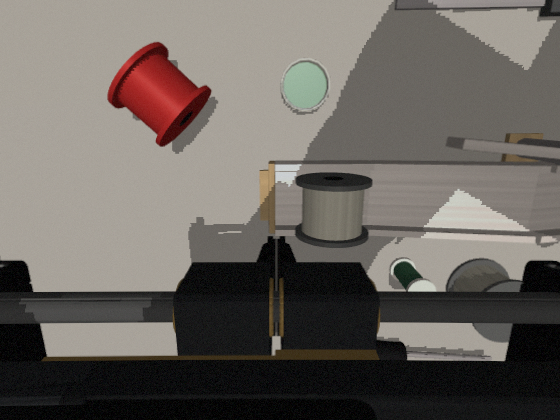

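View pics/c3.png

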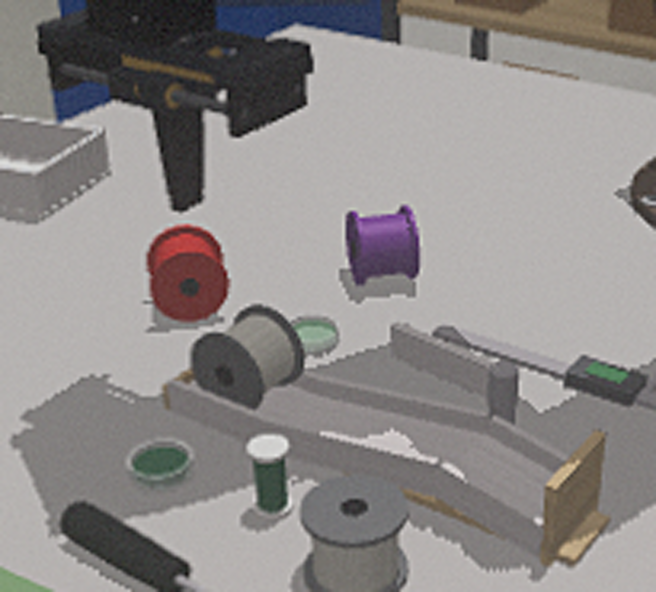

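>>> {"api": "carry_out", "payload": {"increments": "-1 1 40 0 0 0;-1 1 80 0 0 0;-1 1 110 0 0 0;-1 1 118 0 0 0;-1 1 118 0 0 0;-1 1 118 0 0 0"}}

```text
time_s: 5.1
tcp_pos: [0.5527, -0.2475, 0.0636]
eef_rot: [[0.03, 1.0, 0.002], [1.0, -0.03, -0.001], [-0.001, 0.002, -1.0]]
force: [0.7, 0.0, 0.5]
width: 0.004
```

```bash
python3 -c "
from g import *
st();
p=snap('scene')
c=p['frame'][130:285,150:345,::-1];cv2.imwrite('pics/c4.png',cv2.resize(c,None,fx=3.8,fy=3.8,interpolation=cv2.INTER_CUBIC))"
```

```text
t 5.1 tip in gutter [-164.7   -1.8   38.6] head 88.28 want 88.3 F [0.7 0.  0.5] w 0.004 z [ 0.002 -0.001 -1.   ] j [ -30.   39.  101.    0.   40. -119.]
```

View pics/c4.png

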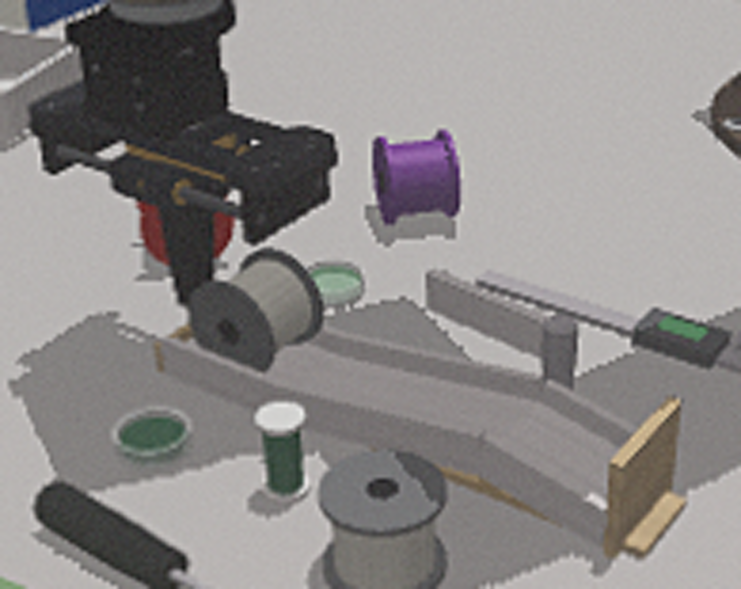

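>>> {"api": "carry_out", "payload": {"increments": "2 0 2 0 0 0;4 0 4 0 0 0;8 0 4 0 0 0;12 0 4 0 0 0;16 0 4 0 0 0;20 0 4 0 0 0;24 0 4 0 0 0;28 0 4 0 0 0"}}

```text
time_s: 5.82
tcp_pos: [0.5525, -0.2187, 0.0576]
eef_rot: [[0.03, 1.0, 0.0], [1.0, -0.03, 0.0], [0.0, 0.0, -1.0]]
force: [-0.5, -0.4, -0.2]
width: 0.008
```

```bash
cat > look.py <<'E'
from g import *
import sys
st()
p=snap('scene')
c=p['frame'][130:285,150:345,::-1];cv2.imwrite('pics/'+sys.argv[1],cv2.resize(c,None,fx=3.8,fy=3.8,interpolation=cv2.INTER_CUBIC))
print('scene reel', [(round(d['conf'],2),inv(d['centre']).round().tolist()) for d in ctrl.recognise('reel',p)[:4]])
for x in (-120,-80,-40,0,40,80,108):
    cz=32+np.interp(x,[-75,65,140],[12,32,16]); print(x,((proj(p,[W([x,-25,cz])])[0]-[150,130])*3.8).round().tolist(),end=' ')
E
python3 look.py c5.png
```

```text
t 5.82 tip in gutter [-136.    -0.8   32.6] head 88.26 want 88.3 F [-0.5 -0.4 -0.2] w 0.008 z [ 0.  0. -1.] j [ -28.   39.  103.    0.   38. -116.]
scene reel [(0.63, [-91.0, -19.0, 55.0]), (0.62, [-139.0, 208.0, 43.0]), (0.54, [-254.0, 67.0, 23.0]), (0.48, [46.0, 1.0, 30.0])]
-120 [223.0, 328.0] -80 [276.0, 349.0] -40 [331.0, 363.0] 0 [389.0, 377.0] 40 [450.0, 391.0] 80 [514.0, 415.0] 108 [561.0, 442.0]
```

View pics/c5.png

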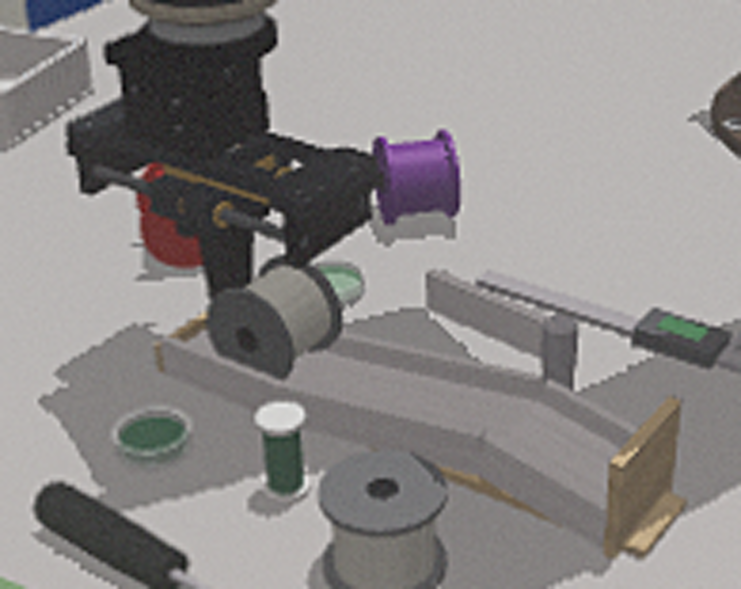

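>>> {"api": "carry_out", "payload": {"increments": "5 0 0 0 0 0;10 0 0 0 0 0;15 0 0 0 0 0;20 0 0 0 0 0;25 0 0 0 0 0;30 0 0 0 0 0;35 0 -1 0 0 0;40 0 -2 0 0 0"}}

```text
time_s: 6.58
tcp_pos: [0.5537, -0.1787, 0.0597]
eef_rot: [[0.03, 1.0, 0.0], [1.0, -0.03, 0.0], [0.0, 0.0, -1.0]]
force: [0.2, -1.7, 0.0]
width: 0.003
```

>>> {"api": "carry_out", "payload": {"increments": "5 0 -0.7 0 0 0;10 0 -1.4 0 0 0;15 0 -2.1 0 0 0;20 0 -2.8 0 0 0;25 0 -3.5 0 0 0;30 0 -4.2 0 0 0;35 0 -5 0 0 0;40 0 -5.7 0 0 0"}}

```text
time_s: 7.25
tcp_pos: [0.5549, -0.1387, 0.0654]
eef_rot: [[0.03, 1.0, 0.0], [1.0, -0.03, 0.0], [0.0, 0.0, -1.0]]
force: [0.2, -1.5, 0.1]
width: 0.003
```

```bash
python3 look.py c6.png
```

```text
t 7.25 tip in gutter [-56.   -0.8  40.4] head 88.26 want 88.3 F [ 0.2 -1.5  0.1] w 0.003 z [ 0.  0. -1.] j [ -21.   37.  106.    0.   37. -109.]
scene reel [(0.94, [-12.0, -24.0, 61.0]), (0.82, [-252.0, 72.0, 28.0]), (0.71, [-25.0, -89.0, 32.0])]
-120 [223.0, 328.0] -80 [276.0, 349.0] -40 [331.0, 363.0] 0 [389.0, 377.0] 40 [450.0, 391.0] 80 [514.0, 415.0] 108 [561.0, 442.0]
```

View pics/c6.png

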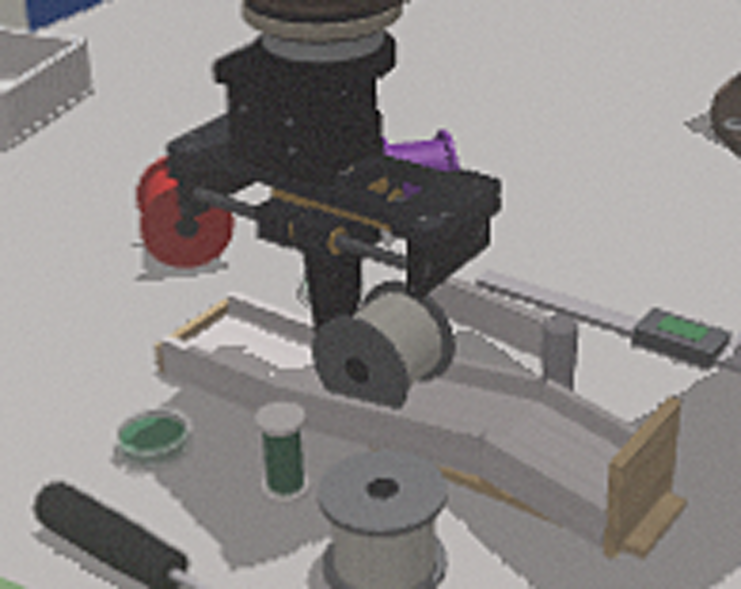

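>>> {"api": "carry_out", "payload": {"increments": "5 0 -0.7 0 0 0;10 0 -1.4 0 0 0;15 0 -2.1 0 0 0;20 0 -2.8 0 0 0;25 0 -3.5 0 0 0;30 0 -4.2 0 0 0;35 0 -5 0 0 0;40 0 -5.7 0 0 0"}}

```text
time_s: 8.02
tcp_pos: [0.5562, -0.0987, 0.0711]
eef_rot: [[0.03, 1.0, 0.0], [1.0, -0.03, 0.0], [0.0, 0.0, -1.0]]
force: [-0.1, -0.3, 0.5]
width: 0.005
```

>>> {"api": "carry_out", "payload": {"increments": "5 0 -0.7 0 0 0;10 0 -1.4 0 0 0;15 0 -2.1 0 0 0;20 0 -2.8 0 0 0;25 0 -3.5 0 0 0;29 0 -4.2 0 0 0;33 0 -4.6 0 0 0;36 0 -5.2 0 0 0"}}

```text
time_s: 8.68
tcp_pos: [0.5572, -0.0628, 0.0763]
eef_rot: [[0.03, 1.0, -0.0], [1.0, -0.03, 0.0], [0.0, -0.0, -1.0]]
force: [-0.1, -0.3, 0.8]
width: 0.008
```

```bash
python3 look.py c7.png
```

```text
t 8.68 tip in gutter [20.  -0.9 51.3] head 88.26 want 88.3 F [-0.1 -0.3  0.8] w 0.008 z [-0.  0. -1.] j [ -13.   35.  107.    0.   38. -101.]
scene reel [(0.93, [-250.0, 78.0, 39.0]), (0.9, [61.0, -22.0, 76.0]), (0.52, [62.0, 44.0, 75.0])]
-120 [223.0, 328.0] -80 [276.0, 349.0] -40 [331.0, 363.0] 0 [389.0, 377.0] 40 [450.0, 391.0] 80 [514.0, 415.0] 108 [561.0, 442.0]
```

View pics/c7.png

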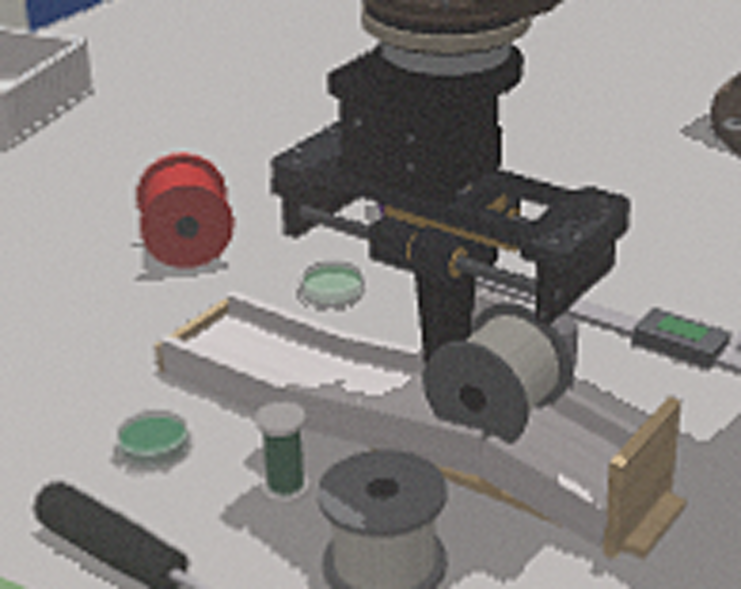

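>>> {"api": "carry_out", "payload": {"increments": "3 0 0 0 0 0;6 0 0 0 0 0;9 0 0 0 0 0;12 0 0 0 0 0;14 0 0 0 0 0;16 0 0 0 0 0;19 0 0 0 0 0;22 0 0 0 0 0"}}

```text
time_s: 9.45
tcp_pos: [0.5579, -0.041, 0.0762]
eef_rot: [[0.031, 1.0, 0.0], [1.0, -0.031, 0.0], [0.0, 0.0, -1.0]]
force: [-0.5, 0.1, -0.3]
width: 0.005
```

>>> {"api": "carry_out", "payload": {"increments": "4 0 0 0 0 0;8 0 0 0 0 0;12 0 0 0 0 0;16 0 0 0 0 0;20 0 0 0 0 0;20 0 0 0 0 0;20 0 0 0 0 0;20 0 0 0 0 0"}}

```text
time_s: 10.12
tcp_pos: [0.5585, -0.0213, 0.0762]
eef_rot: [[0.03, 1.0, 0.0], [1.0, -0.03, 0.0], [0.0, 0.0, -1.0]]
force: [0.6, 0.4, 0.2]
width: 0.001
```

```bash
python3 look.py c8.png
```

```text
t 10.12 tip in gutter [61.5 -1.  51.2] head 88.26 want 88.3 F [0.6 0.4 0.2] w 0.001 z [ 0.  0. -1.] j [ -9.  35. 107.   0.  37. -97.]
scene reel [(0.88, [113.0, -22.0, 71.0]), (0.64, [-251.0, 78.0, 43.0])]
-120 [223.0, 328.0] -80 [276.0, 349.0] -40 [331.0, 363.0] 0 [389.0, 377.0] 40 [450.0, 391.0] 80 [514.0, 415.0] 108 [561.0, 442.0]
```

View pics/c8.png

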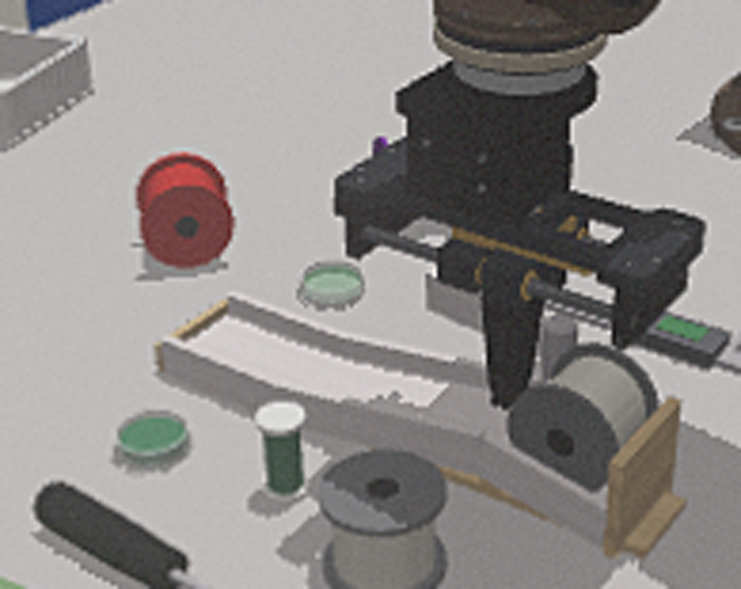

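>>> {"api": "carry_out", "payload": {"increments": "-20 0 0 0 0 0;-25 0 -30 0 0 0;-25 0 -60 0 0 0;-40 -20 -60 0 0 0;-60 -50 -60 0 0 0;-70 -78 -60 0 0 0;-70 -78 -60 0 0 0;-70 -78 -60 0 0 0"}}

```text
time_s: 10.88
tcp_pos: [0.4778, -0.0895, 0.1366]
eef_rot: [[0.032, 0.999, 0.0], [0.999, -0.032, -0.0], [0.0, 0.0, -1.0]]
force: [1.0, -0.3, -0.1]
width: 0.009
```

```bash
python3 look.py c9.png; python3 -c "
from g import *
p=snap('top')
c=p['frame'][130:280,190:390,::-1];cv2.imwrite('pics/t9.png',cv2.resize(c,None,fx=3.8,fy=3.8,interpolation=cv2.INTER_CUBIC))"
```

```text
t 10.88 tip in gutter [ -9.1  77.7 111.6] head 88.15 want 88.3 F [ 1.  -0.3 -0.1] w 0.009 z [ 0. -0. -1.] j [ -18.   25.  115.    0.   40. -107.]
scene reel [(0.83, [-137.0, 208.0, 40.0]), (0.68, [111.0, -22.0, 66.0]), (0.58, [56.0, -108.0, 48.0]), (0.56, [-253.0, 78.0, 43.0])]
-120 [223.0, 328.0] -80 [276.0, 349.0] -40 [331.0, 363.0] 0 [389.0, 377.0] 40 [450.0, 391.0] 80 [514.0, 415.0] 108 [561.0, 442.0]
```

View pics/c9.png

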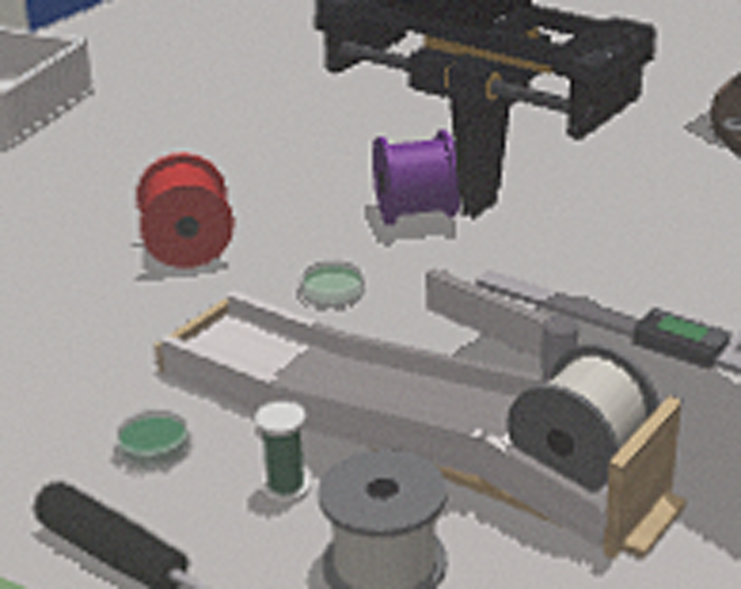

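View pics/t9.png

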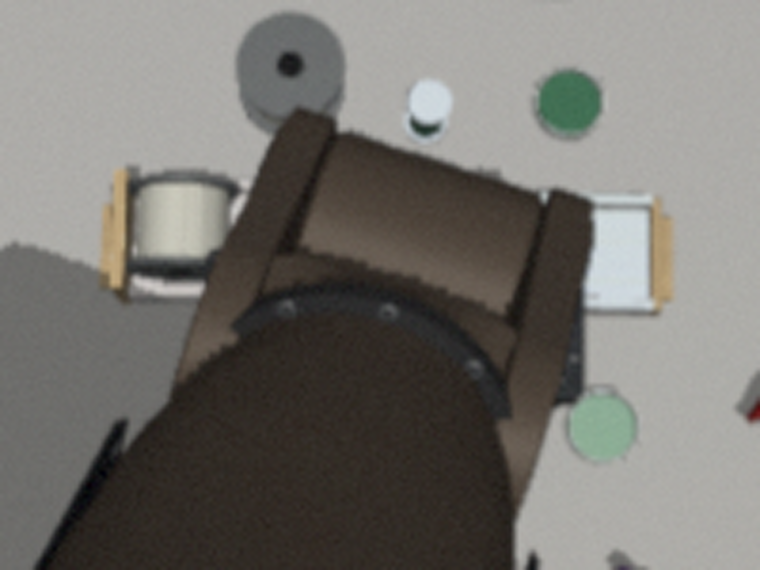

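>>> {"api": "carry_out", "payload": {"increments": "0 0 25 0 0 0;0 0 45 0 0 0;0 0 53 0 0 0;0 0 53 0 0 0;0 0 53 0 0 0"}}

```text
time_s: 11.45
tcp_pos: [0.4788, -0.0887, 0.0832]
eef_rot: [[0.03, 1.0, -0.001], [1.0, -0.03, 0.0], [0.0, -0.001, -1.0]]
force: [-0.1, 0.2, 0.7]
width: 0.004
```

```bash
python3 -c "
from g import *
st()
r=76
def c(a,m=0):
    d=np.array([-np.sin(a),-np.cos(a)]);n=np.array([np.cos(a),-np.sin(a)])
    return np.array([67,45])+r*d-n*(4+8*abs(n[0])+10*abs(n[1])-m)
for a in [1.66,1.5,1.35,1.2,1.05,.9,.75,.6,.45,.35,.25,.2,.15,.1,.05,0]:
    print(a,c(a).round(1))
"
```

```text
t 11.45 tip in gutter [-8.2 76.7 58.2] head 88.29 want 88.3 F [-0.1  0.2  0.7] w 0.004 z [-0.001  0.    -1.   ] j [ -18.   31.  117.    0.   32. -107.]
1.66 [-7.4 66.4]
1.5 [-9.8 54.1]
1.35 [-10.6  43.5]
1.2 [-9.7 32.6]
1.05 [-7.2 21.6]
0.9 [-3.  10.9]
0.75 [3.  0.8]
0.6 [10.7 -8.6]
0.45 [ 19.9 -16.7]
0.35 [ 26.9 -21.3]
0.25 [ 34.4 -25.1]
0.2 [ 38.3 -26.7]
0.15 [ 42.4 -28.1]
0.1 [ 46.5 -29.3]
0.05 [ 50.7 -30.3]
0 [ 55. -31.]
```

>>> {"api": "carry_out", "payload": {"increments": "0 5 0 0 0 0;0 10 0 0 0 0;-1 16 0 0 0 0;-2 22 0 0 0 0;-2.5 27 0 0 0 0;-3 33 0 0 0 0;-3 38 0 0 0 0;-2 44 0 0 0 0"}}

```text
time_s: 12.12
tcp_pos: [0.5228, -0.0923, 0.0832]
eef_rot: [[0.031, 1.0, -0.0], [1.0, -0.031, 0.0], [0.0, -0.0, -1.0]]
force: [-1.0, 0.8, -0.4]
width: 0.005
```

```bash
python3 look.py c10.png
```

```text
t 12.12 tip in gutter [-10.5  32.7  58.2] head 88.24 want 88.3 F [-1.   0.8 -0.4] w 0.005 z [-0.  0. -1.] j [ -17.   33.  111.    0.   36. -105.]
scene reel [(0.92, [112.0, -24.0, 67.0]), (0.75, [-250.0, 76.0, 42.0]), (0.64, [-112.0, -94.0, 9.0])]
-120 [223.0, 328.0] -80 [276.0, 349.0] -40 [331.0, 363.0] 0 [389.0, 377.0] 40 [450.0, 391.0] 80 [514.0, 415.0] 108 [561.0, 442.0]
```

View pics/c10.png

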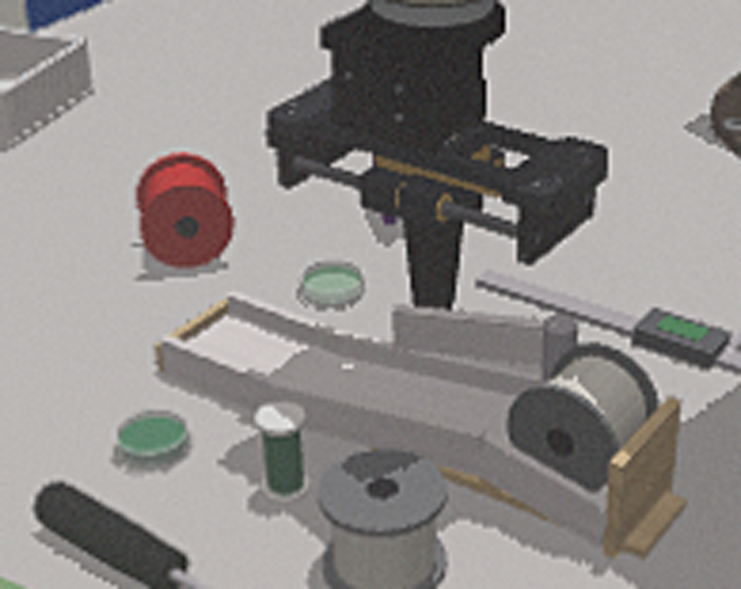

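>>> {"api": "carry_out", "payload": {"increments": "1 5.5 0 0 0 0;3 11 0 0 0 0;5 16.5 0 0 0 0;7 22 0 0 0 0;10 27 0 0 0 0;13 32 0 0 0 0;17 36.5 0 0 0 0;21 41 0 0 0 0"}}

```text
time_s: 12.88
tcp_pos: [0.5644, -0.0721, 0.0832]
eef_rot: [[0.03, 1.0, 0.0], [1.0, -0.03, 0.0], [0.0, 0.0, -1.0]]
force: [-0.3, -0.4, 0.2]
width: 0.003
```

>>> {"api": "carry_out", "payload": {"increments": "5 4 0 0 0 0;9 8 0 0 0 0;13 10.5 0 0 0 0;16 12.5 0 0 0 0;20 14.5 0 0 0 0;24 16.5 0 0 0 0;28 18 0 0 0 0;28 18 0 0 0 0"}}

```text
time_s: 13.55
tcp_pos: [0.5831, -0.0444, 0.0832]
eef_rot: [[0.03, 1.0, 0.0], [1.0, -0.03, 0.0], [0.0, 0.0, -1.0]]
force: [-0.4, 0.8, 0.4]
width: 0.002
```

```bash
python3 look.py c11.png
```

```text
t 13.55 tip in gutter [ 39.2 -26.2  58.2] head 88.28 want 88.3 F [-0.4  0.8  0.4] w 0.002 z [ 0.  0. -1.] j [-11.  36. 103.   0.  41. -99.]
scene reel [(0.86, [114.0, -23.0, 70.0]), (0.6, [-252.0, 78.0, 39.0])]
-120 [223.0, 328.0] -80 [276.0, 349.0] -40 [331.0, 363.0] 0 [389.0, 377.0] 40 [450.0, 391.0] 80 [514.0, 415.0] 108 [561.0, 442.0]
```

View pics/c11.png

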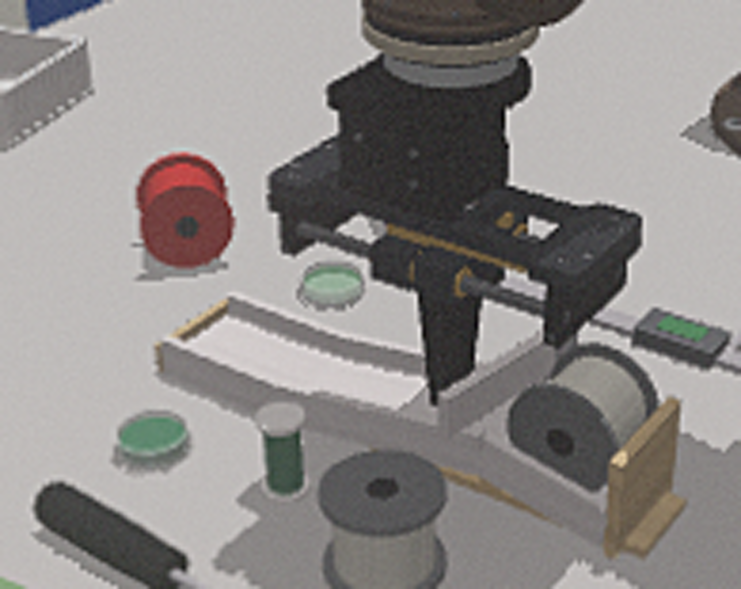

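Arm nearly shut (about 0.2 rad). Finish slowly while watching the force.

>>> {"api": "carry_out", "payload": {"increments": "2 1 0 0 0 0;4 1.5 0 0 0 0;6 2 0 0 0 0;8 2.5 0 0 0 0;10 3 0 0 0 0;12 4 0 0 0 0;12 4 0 0 0 0"}}

```text
time_s: 14.23
tcp_pos: [0.5873, -0.0328, 0.0832]
eef_rot: [[0.03, 1.0, 0.0], [1.0, -0.03, 0.0], [0.0, 0.0, -1.0]]
force: [0.1, -0.1, -0.4]
width: 0.008
```

>>> {"api": "carry_out", "payload": {"increments": "1 0 0 0 0 0;2 0 0 0 0 0;3 0 0 0 0 0;3 0 0 0 0 0"}}

```text
time_s: 14.57
tcp_pos: [0.5873, -0.03, 0.0833]
eef_rot: [[0.03, 1.0, 0.0], [1.0, -0.03, 0.0], [0.0, 0.0, -1.0]]
force: [0.1, -0.2, 1.1]
width: 0.001
```

```bash
python3 look.py c12.png
```

```text
t 14.57 tip in gutter [ 53.6 -30.   58.3] head 88.26 want 88.3 F [ 0.1 -0.2  1.1] w 0.001 z [ 0.  0. -1.] j [ -9.  36. 103.   0.  41. -98.]
scene reel [(0.92, [114.0, -25.0, 68.0]), (0.84, [-251.0, 78.0, 40.0])]
-120 [223.0, 328.0] -80 [276.0, 349.0] -40 [331.0, 363.0] 0 [389.0, 377.0] 40 [450.0, 391.0] 80 [514.0, 415.0] 108 [561.0, 442.0]
```

View pics/c12.png

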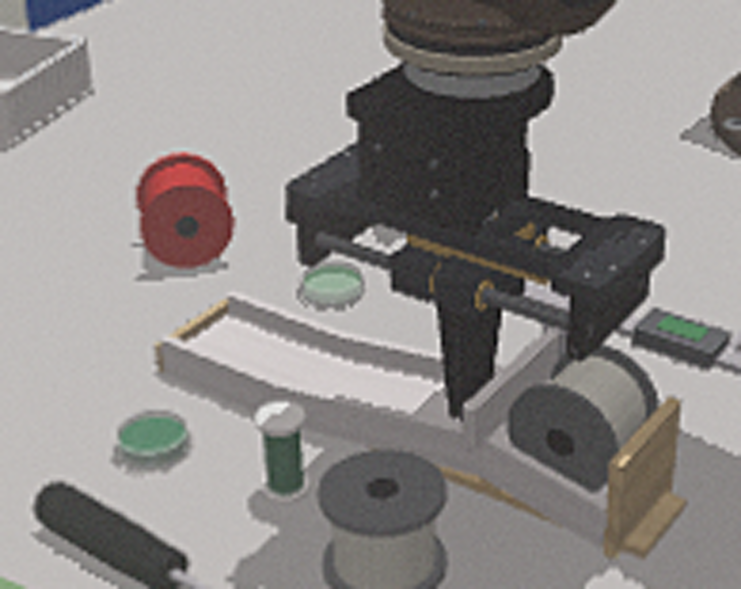

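>>> {"api": "carry_out", "payload": {"increments": "0.7 0 0 0 0 0;1.4 0 0 0 0 0;2 0 0 0 0 0;2 0 0 0 0 0"}}

```text
time_s: 15.0
tcp_pos: [0.5872, -0.0294, 0.0832]
eef_rot: [[0.03, 1.0, -0.0], [1.0, -0.03, -0.001], [-0.001, -0.0, -1.0]]
force: [-0.5, -10.1, -0.2]
width: 0.005
```

The arm moved 0.6 mm of the 2 mm commanded and the force rose to 10 N, so the keeper is at its limit. Backing off and lifting away.

>>> {"api": "carry_out", "payload": {"increments": "-4 0 0 0 0 0;-12 0 0 0 0 0;-20 0 0 0 0 0;-22 0 -30 0 0 0;-22 0 -60 0 0 0;-40 0 -90 0 0 0;-80 0 -90 0 0 0;-120 0 -90 0 0 0"}}

```text
time_s: 15.67
tcp_pos: [0.5842, -0.1491, 0.1754]
eef_rot: [[0.028, 1.0, 0.004], [1.0, -0.028, -0.001], [-0.001, 0.004, -1.0]]
force: [1.3, -0.3, -0.0]
width: 0.007
```

>>> {"api": "carry_out", "payload": {"increments": "-150 -60 0 0 0 0;-150 -60 0 0 0 0;-150 -60 0 0 0 0;-150 -60 0 0 0 0;-150 -60 0 0 0 0;-150 -60 0 0 0 0;-150 -60 0 0 0 0"}}

```text
time_s: 16.25
tcp_pos: [0.5189, -0.2964, 0.1731]
eef_rot: [[0.031, 1.0, -0.0], [1.0, -0.031, 0.0], [0.0, -0.0, -1.0]]
force: [0.1, 0.2, 0.1]
width: 0.006
```

```bash
python3 look.py c13.png; python3 -c "
from g import *
p=snap('top')
c=p['frame'][130:280,190:390,::-1];cv2.imwrite('pics/t13.png',cv2.resize(c,None,fx=3.8,fy=3.8,interpolation=cv2.INTER_CUBIC))
for a in (0,.1,.2): print(a,((proj(p,[W([67-95*np.sin(a),45-95*np.cos(a),76])])[0]-[190,130])*3.8).round())
print(((proj(p,[W([67,45,76])])[0]-[190,130])*3.8).round(),((proj(p,[W([108,0,83])])[0]-[190,130])*3.8).round())
p=snap('scene')
for a in (0,.1,.2): print(a,((proj(p,[W([67-95*np.sin(a),45-95*np.cos(a),76])])[0]-[150,130])*3.8).round())
"
```

```text
t 16.25 tip in gutter [-214.6   30.5  148.1] head 88.21 want 88.3 F [0.1 0.2 0.1] w 0.006 z [-0.  0. -1.] j [ -36.   30.   97.    0.   53. -124.]
scene reel [(0.98, [112.0, -21.0, 67.0]), (0.75, [-137.0, 208.0, 44.0]), (0.61, [-251.0, 76.0, 37.0])]
-120 [223.0, 328.0] -80 [276.0, 349.0] -40 [331.0, 363.0] 0 [389.0, 377.0] 40 [450.0, 391.0] 80 [514.0, 415.0] 108 [561.0, 442.0] 0 [253. 139.]
0.1 [270. 140.]
0.2 [287. 143.]
[248. 306.] [176. 222.]
0 [468. 406.]
0.1 [453. 400.]
0.2 [439. 393.]
```

View pics/c13.png

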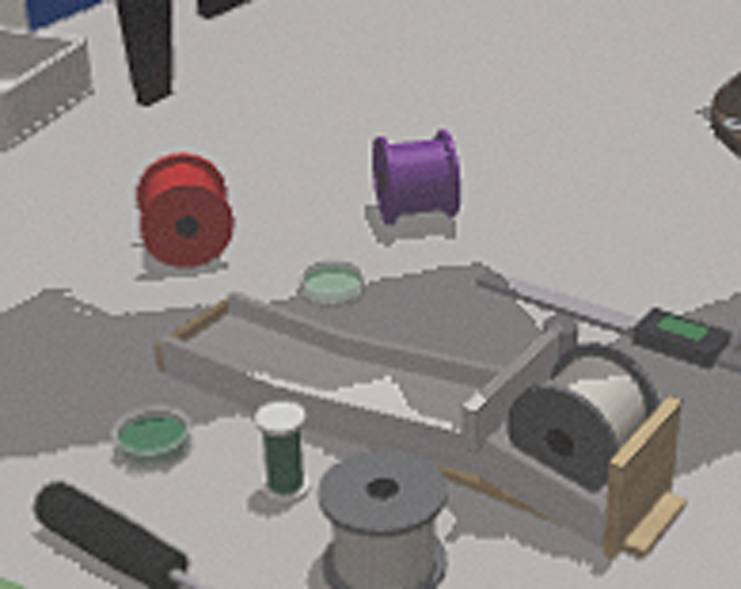

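View pics/t13.png

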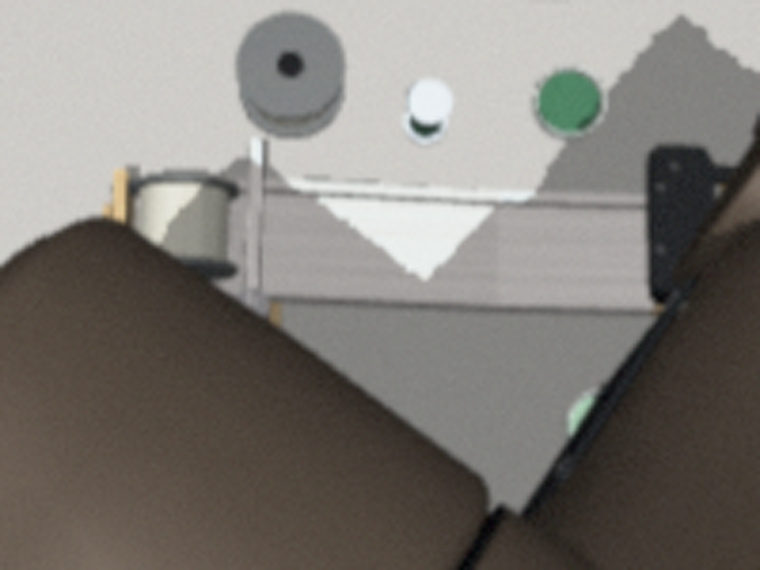

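The top view shows the keeper tip at (259,140), against (253,139) expected for fully shut and (270,140) for 0.1 rad. The scene view puts it at (470,405), which also matches shut. The reel hub at (561,442) matches x = 108 mm, and the bystanders are where they were.

```bash
python3 -c "
from workcell import ctrl
print(ctrl.job_done())"
```

```text
the job is handed in; nothing more can be done
None
```

I pushed the reel up the slope and over the crest with the closed fingertips, and it now rests in the dip against the end stop. I then pushed the keeper arm round along its arc until it was shut behind the reel, backed off, and handed the job in. No verdict was reported.

- **Reel:** in the last scene picture its hub is where a reel at x ≈ 108 mm should appear. The recogniser put the middle of its visible surface at x ≈ 112 mm, which is within its error. The hub stayed on the same pixel in every scene view after the reel arrived, so it did not roll back.
- **Keeper:** at the end of the push the arm stopped moving and the force rose to about 10 N, so it was at its limit. The scene view fits an angle of about 0 rad. The top view reads about 0.03 rad, a small disagreement but well inside the 0.1 allowed.
- **Other things on the table:** none looked moved in the last pictures, though I did not measure their positions again. In the last top view the robot arm covered part of one dish and the caliper; the scene view showed both in place.
- **Time:** the robot's clock stood at about 16.3 s of the 58 s allowed after the last move; the final pictures added a fraction of a second.

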